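# Find the rocking corner of the hook-bending jig and press its shim flat

### The job

The steel hook-bending jig plate stands on four shims and rocks at one corner: press down on the corners with the fingertips to find the one that gives, then press the tongue of that corner's shim down until it lies fully flat, and press the same corner firmly once more and hold it a moment to check that it no longer sinks. Only touch and press: do not lift or shift the plate, leave the other three shims as they are set, and leave everything else on the bench where it is.

Things in the scene. Friction and masses are not known exactly. Their poses are not given: they have to be found in the camera images.
- plate: hook-bending jig: loose steel plate 190 (x) x 130 (y) x 10 mm, 2.5 kg; pins, arm and stop on it reach 35 mm above its top. Origin: centre of its underside, 34 mm above the bench; x away from the robot, y left, z up, turned up to 0.25 rad. Four ears 36 (x) x 45 mm, flush with its top, stick out of its sides, each with a 14 mm square foot under it at x +-60, y +-90 mm
- corner_front_left (a point): where to press the left corner nearer the robot: top of that ear, above its foot, 44 mm over the bench when level. A firm corner does not yield; the one that rocks sinks 3 to 5 mm under 2 to 4 N until its foot meets the shim (the corner across from it rises as much), and tips back when let go
- corner_back_left (a point): where to press the left corner farther from the robot: top of that ear, above its foot, 44 mm over the bench when level. A firm corner does not yield; the one that rocks sinks 3 to 5 mm under 2 to 4 N until its foot meets the shim (the corner across from it rises as much), and tips back when let go
- corner_front_right (a point): where to press the right corner nearer the robot: top of that ear, above its foot, 44 mm over the bench when level. A firm corner does not yield; the one that rocks sinks 3 to 5 mm under 2 to 4 N until its foot meets the shim (the corner across from it rises as much), and tips back when let go
- corner_back_right (a point): where to press the right corner farther from the robot: top of that ear, above its foot, 44 mm over the bench when level. A firm corner does not yield; the one that rocks sinks 3 to 5 mm under 2 to 4 N until its foot meets the shim (the corner across from it rises as much), and tips back when let go
- tongue_1: tongue of shim 1, one of four alike cam shims (46 x 44 x 16 mm, fixed) under the feet: flat steel 52 x 22 x 4 mm, pointing to the jig's -x. Origin: its hinge, 19 mm over the bench, 23 mm to -x of the foot's centre; it turns about its y, 0 = flat (hard stop), raised 0.40 to 0.55 rad at the start on all four. Shims swap corners between runs; number and looks do not tell the slack one
- tongue_1_tip (a point): where to press tongue 1: top of its ribbed end (28 mm wide), 42 mm from the hinge, 22 mm over the bench when flat, 38 to 44 mm at the start. A stiff hinge keeps it where it is left; about 8 N here presses it down, which raises the shim's top under the foot by 9 mm per rad: the slack one just meets its foot when flat, a tight one would jack the plate up
- tongue_2: tongue of shim 2, one of four alike cam shims (46 x 44 x 16 mm, fixed) under the feet: flat steel 52 x 22 x 4 mm, pointing to the jig's -x. Origin: its hinge, 19 mm over the bench, 23 mm to -x of the foot's centre; it turns about its y, 0 = flat (hard stop), raised 0.40 to 0.55 rad at the start on all four. Shims swap corners between runs; number and looks do not tell the slack one
- tongue_2_tip (a point): where to press tongue 2: top of its ribbed end (28 mm wide), 42 mm from the hinge, 22 mm over the bench when flat, 38 to 44 mm at the start. A stiff hinge keeps it where it is left; about 8 N here presses it down, which raises the shim's top under the foot by 9 mm per rad: the slack one just meets its foot when flat, a tight one would jack the plate up
- tongue_3: tongue of shim 3, one of four alike cam shims (46 x 44 x 16 mm, fixed) under the feet: flat steel 52 x 22 x 4 mm, pointing to the jig's -x. Origin: its hinge, 19 mm over the bench, 23 mm to -x of the foot's centre; it turns about its y, 0 = flat (hard stop), raised 0.40 to 0.55 rad at the start on all four. Shims swap corners between runs; number and looks do not tell the slack one
- tongue_3_tip (a point): where to press tongue 3: top of its ribbed end (28 mm wide), 42 mm from the hinge, 22 mm over the bench when flat, 38 to 44 mm at the start. A stiff hinge keeps it where it is left; about 8 N here presses it down, which raises the shim's top under the foot by 9 mm per rad: the slack one just meets its foot when flat, a tight one would jack the plate up
- tongue_4: tongue of shim 4, one of four alike cam shims (46 x 44 x 16 mm, fixed) under the feet: flat steel 52 x 22 x 4 mm, pointing to the jig's -x. Origin: its hinge, 19 mm over the bench, 23 mm to -x of the foot's centre; it turns about its y, 0 = flat (hard stop), raised 0.40 to 0.55 rad at the start on all four. Shims swap corners between runs; number and looks do not tell the slack one
- tongue_4_tip (a point): where to press tongue 4: top of its ribbed end (28 mm wide), 42 mm from the hinge, 22 mm over the bench when flat, 38 to 44 mm at the start. A stiff hinge keeps it where it is left; about 8 N here presses it down, which raises the shim's top under the foot by 9 mm per rad: the slack one just meets its foot when flat, a tight one would jack the plate up
- board: plywood board 310 (x) x 290 (y) x 12 mm, fixed to the bench, under the shims and the jig; origin: centre of its underside, axes as the jig's
- screwdriver: stubby screwdriver 110 mm long lying on the board in front of the jig, between the two front tongues; a loose bystander, origin near its middle, at bench or board level
- bushing: brass bushing 24 mm across, 14 mm high, on the board beside the jig's right side; a loose bystander, origin on its underside near the middle
- tape_roll: roll of brown tape 104 mm across, 48 mm high; a loose bystander, origin on its underside near the middle
- masking_roll: roll of blue tape 90 mm across, 25 mm high; a loose bystander, origin on its underside near the middle
- pen_cup: black cup 76 mm across, 100 mm high; a loose bystander, origin on its underside near the middle
- clip_box: cardboard box 65 x 95 x 26 mm; a loose bystander, origin on its underside near the middle
- wire_hook: bent steel wire hook about 140 mm long, 6 mm thick, lying flat; a loose bystander, origin near its middle, at bench or board level

How it is judged (in metres and radians):
On the way, in this order (a step that is already met when the one before it is completed fails the run):
1. the corner that gives has been pressed down with the fingers so that it visibly sinks (2 mm or more) (contact force between the fingers and plate above 1.5 N and height (world z) of any of corner_front_left, corner_back_left, corner_front_right, corner_back_right below 0.042 m), for 0.1 s.
2. a shim's tongue has been pressed flat (within 0.05 rad) and the other three have not been moved (((angle between tongue_1's own z axis and vertical below 0.05 rad and distance of each of tongue_2_tip, tongue_3_tip, tongue_4_tip from where it was at the start of the episode below 0.004 m) or (angle between tongue_2's own z axis and vertical below 0.05 rad and distance of each of tongue_1_tip, tongue_3_tip, tongue_4_tip from where it was at the start of the episode below 0.004 m) or (angle between tongue_3's own z axis and vertical below 0.05 rad and distance of each of tongue_1_tip, tongue_2_tip, tongue_4_tip from where it was at the start of the episode below 0.004 m) or (angle between tongue_4's own z axis and vertical below 0.05 rad and distance of each of tongue_1_tip, tongue_2_tip, tongue_3_tip from where it was at the start of the episode below 0.004 m))), for 0.2 s.
3. the corner of that shim is pressed again with the fingers, more than 4 N for 0.2 s, and the plate stays level on all four corners (contact force between the fingers and plate above 4 N and ((angle between tongue_1's own z axis and vertical below 0.05 rad and horizontal distance between the grasp point and tongue_1 below 0.055 m) or (angle between tongue_2's own z axis and vertical below 0.05 rad and horizontal distance between the grasp point and tongue_2 below 0.055 m) or (angle between tongue_3's own z axis and vertical below 0.05 rad and horizontal distance between the grasp point and tongue_3 below 0.055 m) or (angle between tongue_4's own z axis and vertical below 0.05 rad and horizontal distance between the grasp point and tongue_4 below 0.055 m)) and height (world z) of corner_front_left between 0.0424 and 0.0456 m and height (world z) of corner_back_left between 0.0424 and 0.0456 m and height (world z) of corner_front_right between 0.0424 and 0.0456 m and height (world z) of corner_back_right between 0.0424 and 0.0456 m), for 0.2 s.
At the end, for the whole second after the job is handed in: the tongue of the corner that rocked is flat within 0.05 rad, the other three tongue ends within 4 mm of where they were; the plate is at rest, each corner within 1.6 mm of its level height, within 12 mm of where it stood; bystanders within 20 mm of where they were (((angle between tongue_1's own z axis and vertical below 0.05 rad and distance of each of tongue_2_tip, tongue_3_tip, tongue_4_tip from where it was at the start of the episode below 0.004 m) or (angle between tongue_2's own z axis and vertical below 0.05 rad and distance of each of tongue_1_tip, tongue_3_tip, tongue_4_tip from where it was at the start of the episode below 0.004 m) or (angle between tongue_3's own z axis and vertical below 0.05 rad and distance of each of tongue_1_tip, tongue_2_tip, tongue_4_tip from where it was at the start of the episode below 0.004 m) or (angle between tongue_4's own z axis and vertical below 0.05 rad and distance of each of tongue_1_tip, tongue_2_tip, tongue_3_tip from where it was at the start of the episode below 0.004 m)) and distance of plate from where it was at the start of the episode below 0.012 m and linear speed of plate below 0.01 m/s and height (world z) of corner_front_left between 0.0424 and 0.0456 m and height (world z) of corner_back_left between 0.0424 and 0.0456 m and height (world z) of corner_front_right between 0.0424 and 0.0456 m and height (world z) of corner_back_right between 0.0424 and 0.0456 m and distance of each of screwdriver, bushing, tape_roll, masking_roll, pen_cup, clip_box, wire_hook from where it was at the start of the episode below 0.02 m); the robot touches nothing.
It fails at once if the plate is lifted (a corner more than 12 mm or the middle more than 8 mm up) (height (world z) of any of corner_front_left, corner_back_left, corner_front_right, corner_back_right above 0.056 m or height (world z) of plate above 0.042 m).
It fails at once if the plate is shifted by more than 12 mm (distance of plate from where it was at the start of the episode above 0.012 m).
It fails at once if a bystander is moved by more than 20 mm (distance of any of screwdriver, bushing, tape_roll, masking_roll, pen_cup, clip_box, wire_hook from where it was at the start of the episode above 0.02 m).
It also fails if it takes over 67 s, if anything falls off the work surface, if the arm or the gripper's body presses on something with over 40 N, if the wrist force passes 120 N, or if a joint passes its speed limit or range.

### The arm

A 6-joint arm with a two-finger parallel gripper is mounted at the origin on the work surface. World frame = base frame: x ahead of the robot, y to its left, z up, the work surface at z = 0. Lengths are in mm, angles in rad, forces in N, time in s.
With the tool pointing down it reaches from about 375 to 825 mm from the base axis. Payload 5.5 kg.
Tool frame: the origin (TCP) lies at the very end of the fingers, on their centre line; the grasp point (between the pads) lies 19 mm behind it; z points along the fingers, y is the line along which they close (so a half turn about z gives the same grasp; the last joint's range is limited). The gripper opens to 85 mm and grips with 20 to 120 N. Pads are 22 mm wide; open, the fingers measure 114 mm over their backs; the gripper's body (76 mm by 85 mm) begins 54 mm behind the grasp point. The pads swing forward as they close: fully open they stand 13 mm farther back than shut.
Start: joints at [-1.341, 0.314, -0.047, 1.21, 0, 1.571], TCP at [136.667, -584.223, 206.299] pointing down, gripper open.
Joint ranges: [-2.67, 2.67], [-0.69, 1.73], [-1.03, 1.25], [-2.08, 2.16], [-1.42, 1.45], [-3.14, 3.14]. Speed limits (rad/s): [2.39, 2.39, 3.01, 3.14, 3.14, 3.14].

### API

Orientations are given as a rotation vector (axis times angle).
In Python, from station import bot gives the robot as it stands.
- The arm moves only by the shell command python3 nudge.py 'ROWS'. ROWS is rows parted by semicolons, their numbers by spaces, 1 to 20 of them, each of 7 numbers: the finger opening in mm, then dx, dy, dz in mm, then a rotation vector rx, ry, rz in rad; each row is the pose to reach, as a shift and turn from the pose commanded when the command began, along the tool's axes at that moment; what a row does not reach only later rows make up. A row lasts 1/8 s, in which the tool goes at most 62.5 mm and 0.188 rad, less where a joint would pass 70% of its speed; a pose out of reach is approached as far as the arm can. The fingers move at their own pace and stop on an object; the grip force is fixed at half the most. Time passes only in rows, so rows that do not move let the fingers close. It prints the time, the measured TCP pose, the force, the opening and the grip force at its end.
- bot.sense(): the state, without advancing time (a new reading comes with each control period).
- bot.get_image(name): name is "scene" or "top" or "wrist"; returns a dict with "image" (400x640x3 uint8, red, green, blue), "depth" (400x640 float32, mm along the optical axis (not along the pixel's ray), 0 where there is no reading), "fovy" (degrees; the focal length in pixels is half the picture's height over the tangent of half this angle, whatever the lens; pixels are square), "cx", "cy" (the principal point, pixels), "dist_coeffs" ([k1, k2, p1, p2, k3] as OpenCV has them; the pictures are not rectified), "R" (3x3) and "t" (3): a world point X has camera coordinates R X + t. Camera axes: x right, y down, z forward; pixel columns grow to the right and rows downward; lengths in mm; the calibration is good to about 2 mm. A picture is of the moment at which its call begins.
- bot.sign_off(): hands the job in; it is judged then, once.
The state is a dict: "clock": time; "joint_pos": joint angles; "qd": joint speeds; "effort": joint torques, N m; "ee_pos": TCP position; "eef_rot": TCP orientation; "contact_force": force on the tool from outside, world axes, zero at the start; "torque": the same for the moment, N m; "gripper_width": finger opening in mm; "grip_force": force on a finger pad.
Only numpy, scipy, OpenCV 4.12 (cv2) and the standard library are available. Lean on these libraries where they do the work, as an engineer would, in place of code of your own. Each camera call takes 0.05 s, during which the arm holds its last target. There are 200 camera calls.

## Working session

There is one attempt and no reset: what is moved stays moved. The work goes in short steps, Python scripts to look and compute and a shell command to move; the robot and the scene stay as the last step left them, time stands still between calls to the robot, and variables do not carry over. Pictures are saved under pics/ and viewed, at most 10 in all, crops included, and the job is handed in when it is done.

```bash
ls; mkdir -p pics
cat > h.py <<'E'
import numpy as np, cv2
from station import bot
from scipy.spatial.transform import Rotation as Ro
def K(d):
    f=d["image"].shape[0]/2/np.tan(np.radians(d["fovy"])/2); return np.array([[f,0,d["cx"]],[0,f,d["cy"]],[0,0,1.]])
def rays(d,uv):
    n=cv2.undistortPoints(np.array(uv,float).reshape(-1,1,2),K(d),np.array(d["dist_coeffs"],float)).reshape(-1,2)
    return np.c_[n,np.ones(len(n))]
def onplane(d,uv,z):
    R=np.array(d["R"]);t=np.array(d["t"]);c=-R.T@t; r=rays(d,uv)@R
    return c+r*((z-c[2])/r[:,2])[:,None]
def bydepth(d,uv):
    uv=np.array(uv); z=d["depth"][uv[:,1].astype(int),uv[:,0].astype(int)]
    return (rays(d,uv)*z[:,None]-np.array(d["t"]))@np.array(d["R"])
def save(d,n,crop=None,s=1):
    im=d["image"][:,:,::-1]
    if crop: x0,y0,x1,y1=crop; im=im[y0:y1,x0:x1]
    cv2.imwrite("pics/"+n,cv2.resize(im,None,fx=s,fy=s,interpolation=cv2.INTER_CUBIC))
def totool(v):
    s=bot.sense(); return Ro.from_rotvec(s["eef_rot"]).inv().apply(v)
E
python3 - <<'E'
from h import *
import pickle
for n in ("top","scene"):
    d=bot.get_image(n); save(d,n+".png"); pickle.dump(d,open(n+".pkl","wb")); print(n,d["fovy"],-np.array(d["R"]).T@np.array(d["t"]))
s=bot.sense(); print(s)
E
```

```text
nudge.py
pics
station.py
top 57.20212824774208 [333.60413622   2.1880191  951.36553321]
scene 45.71547031263722 [1282.70071669  359.6205032  1001.82667301]
{'clock': 0.1, 'joint_pos': array([-1.34099068e+00,  3.14164083e-01, -4.79824111e-02,  1.21020111e+00,
        3.08579479e-05,  1.57078311e+00]), 'qd': array([-0.000349  , -0.00098734,  0.00381527, -0.00197142, -0.00021648,
        0.00044087]), 'effort': array([ 1.61346807e-04, -5.40765774e+01,  3.40541053e+01,  1.12262191e-02,
        1.82078702e-05,  7.79267168e-06]), 'ee_pos': array([ 136.55553092, -583.67618433,  205.51409496]), 'eef_rot': array([-3.11933999e+00, -3.60027571e-01,  2.31091072e-04]), 'contact_force': array([-0.43058986, -0.11093763, -1.05257988]), 'torque': array([ 0.01089103, -0.03823239, -0.00795257]), 'grip_force': 0.0, 'gripper_width': 85.48972461886456}
```

View pics/top.png

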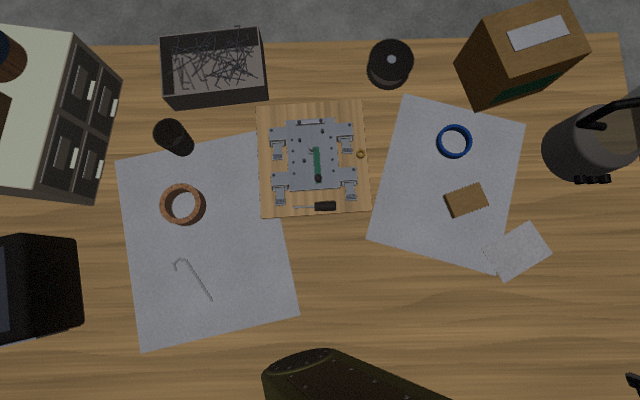

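View pics/scene.png

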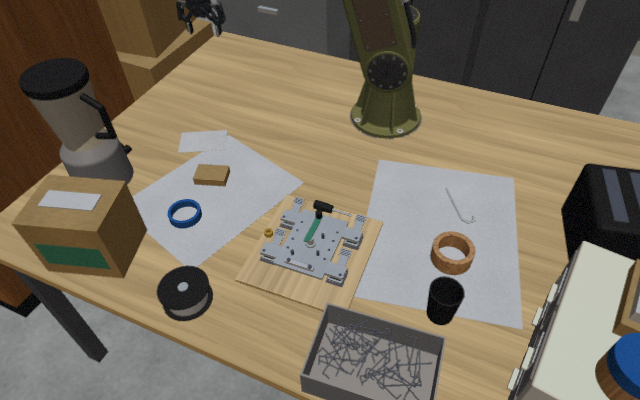

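The top view shows the jig at about (314,155) on the board (256-370, 98-218). There is an ear at each corner, and the tongues point down the image toward the robot. I'll enlarge it and measure the board from its colour and depth.

Run:
```python
from h import *
import pickle
d=pickle.load(open("top.pkl","rb")); save(d,"topc.png",(250,92,380,226),4.4)
u,v=np.meshgrid(np.arange(250,380),np.arange(90,226)); uv=np.c_[u.ravel(),v.ravel()]
P=bydepth(d,uv)
for lo,hi in((6,17),(40,48)):
    m=(P[:,2]>lo)&(P[:,2]<hi); q=P[m,:2].astype(np.float32)
    M=np.zeros((600,600),np.uint8); 
    r=cv2.minAreaRect(q); print(lo,m.sum(),r,np.median(P[m,2]))
m=(P[:,2]>40)&(P[:,2]<48)
print(np.percentile(P[m],[1,50,99],axis=0))
```

```text
6 6497 ((639.7889404296875, 24.16534423828125), (351.12823486328125, 302.745361328125), 2.906553030014038) 11.23600626174225
40 4166 ((645.3176879882812, 23.692657470703125), (339.9513244628906, 241.5815887451172), 11.972811698913574) 43.08309851899893
[[495.7502595  -89.50693193  40.16648134]
 [615.04563247  21.13252416  43.08309852]
 [713.88208813 125.88420328  46.93481198]]
```

View pics/topc.png

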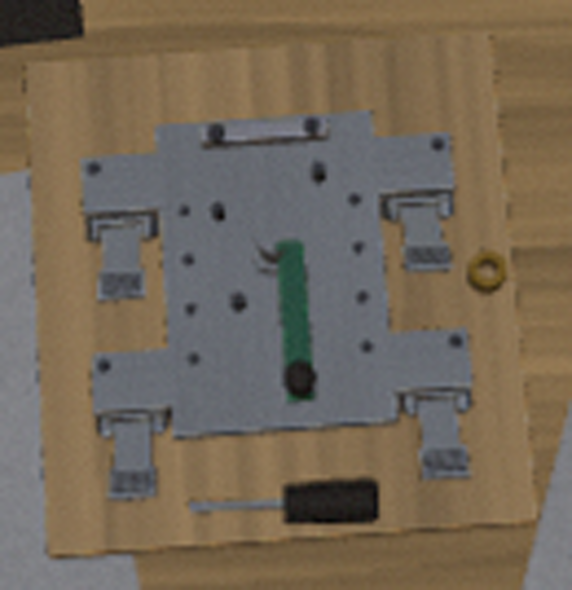

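The crop shows the plate corners at about (158,126), (371,112), (397,420) and (175,436), the ears' outer ends, and the ribbed tongue tips at about (121,285), (428,256), (132,484) and (445,461). The screwdriver is at about (285,503). I'll fit the plate pose to these.

```bash
cat > fit.py <<'E'
from h import *
import pickle
d=pickle.load(open("top.pkl","rb"))
cr=lambda a:np.array(a,float)/4.4+[250,92]-0.5+0.5/4.4
c=onplane(d,cr([(158,126),(371,112),(397,420),(175,436)]),44)[:,:2]
e=onplane(d,cr([(85,186),(451,162),(95,382),(468,357)]),44)[:,:2]   # ear outer mid: BL BR FL FR
mod=np.array([(95,65),(95,-65),(-95,-65),(-95,65),(60,112.5),(60,-112.5),(-60,112.5),(-60,-112.5)],float)
obs=np.r_[c,e]
mc,oc=mod.mean(0),obs.mean(0)
H=(mod-mc).T@(obs-oc); th=np.arctan2(H[0,1]-H[1,0],H[0,0]+H[1,1])
R=np.array([[np.cos(th),-np.sin(th)],[np.sin(th),np.cos(th)]])
T=oc-R@mc
W=lambda p:R@np.array(p,float)+T
if __name__=="__main__":
    print("yaw",th,"T",T); print("res",((R@(mod-mc).T).T+oc-obs).round(1).tolist())
    tips=onplane(d,cr([(121,285),(428,256),(132,484),(445,461)]),40)[:,:2]
    for n,(x,y),tp in zip(("BL","BR","FL","FR"),((60,90),(60,-90),(-60,90),(-60,-90)),tips):
        f=W((x,y)); tt=W((x-23-39,y)); h=W((x-23,y))
        print(n,"corner",f.round(1),"tip(model)",tt.round(1),"tip seen",tp.round(1),"r",np.hypot(*f).round(), "hinge",h.round(1))
    P=bydepth(d,cr([(110,185),(420,160),(120,380),(440,355),(230,330),(121,285),(428,256),(132,484),(445,461),(330,503),(487,271)]).round()); print(P.round(1).tolist())
    s=bot.sense(); print(Ro.from_rotvec(s["eef_rot"]).as_matrix().round(3))
E
python3 fit.py
```

```text
yaw 0.044718483423591616 T [618.79343506  15.41343509]
res [[1.1, 1.7], [1.4, -1.6], [-1.3, -1.0], [-0.9, 1.2], [0.2, 4.2], [0.9, -4.4], [-1.0, 4.4], [-0.4, -4.6]]
BL corner [674.7 108. ] tip(model) [612.8 105.2] tip seen [613.7 105.8] r 683.0 hinge [651.7 107. ]
BR corner [682.8 -71.8] tip(model) [620.8 -74.6] tip seen [626.8 -74.5] r 687.0 hinge [659.8 -72.8]
FL corner [554.8 102.6] tip(model) [492.9  99.9] tip seen [495.2 100.1] r 564.0 hinge [531.9 101.6]
FR corner [562.9 -77.2] tip(model) [500.9 -80. ] tip seen [504.2 -79.7] r 568.0 hinge [539.9 -78.2]
[[672.7, 110.5, 44.2], [684.6, -71.5, 43.8], [555.5, 105.9, 44.3], [567.9, -80.4, 39.1], [584.1, 42.2, 39.5], [614.6, 106.1, 40.5], [625.1, -74.5, 43.7], [493.8, 98.9, 42.4], [505.7, -80.7, 37.2], [481.7, -14.1, 36.9], [625.8, -111.3, 12.8]]
[[ 0.974  0.228 -0.   ]
 [ 0.228 -0.974  0.002]
 [ 0.    -0.002 -1.   ]]
```

```bash
R="0 530.5 -396.7 90 0 0 0.185"; python3 nudge.py '0 530.5 -396.7 90 0 0 0.185;0 530.5 -396.7 90 0 0 0.185;0 530.5 -396.7 90 0 0 0.185;0 530.5 -396.7 90 0 0 0.185;0 530.5 -396.7 90 0 0 0.185;0 530.5 -396.7 90 0 0 0.185;0 530.5 -396.7 90 0 0 0.185;0 530.5 -396.7 90 0 0 0.185;0 530.5 -396.7 90 0 0 0.185;0 530.5 -396.7 90 0 0 0.185;0 530.5 -396.7 90 0 0 0.185;0 530.5 -396.7 90 0 0 0.185;0 530.5 -396.7 90 0 0 0.185;0 530.5 -396.7 90 0 0 0.185'
python3 - <<'E'
from h import *
s=bot.sense();print(s["contact_force"],Ro.from_rotvec(s["eef_rot"]).as_matrix().round(3), s["joint_pos"].round(2))
E
```

```text
clock: 1.85
ee_pos: [562.1, -78.1, 116.4]
eef_rot: [3.141, 0.068, -0.001]
contact_force: [0.4, -0.2, -0.1]
gripper_width: 0.1
grip_force: 0.0
[ 0.35893864 -0.20416572 -0.14351587] [[ 0.999  0.043 -0.   ]
 [ 0.043 -0.999 -0.   ]
 [-0.     0.    -1.   ]] [-0.14  0.3  -0.27  1.   -0.    2.96]
```

```bash
python3 nudge.py '0 0 0 55 0 0 0;0 0 0 66 0 0 0;0 0 0 69 0 0 0;0 0 0 71 0 0 0;0 0 0 72 0 0 0;0 0 0 72 0 0 0'; python3 nudge.py '0 0 0 1 0 0 0;0 0 0 1 0 0 0;0 0 0 1 0 0 0'; python3 nudge.py '0 0 0 1 0 0 0;0 0 0 1 0 0 0;0 0 0 1 0 0 0'
```

```text
clock: 2.6
ee_pos: [563.5, -77.2, 45.1]
eef_rot: [3.141, 0.07, 0.002]
contact_force: [-0.5, -0.3, 0.0]
gripper_width: -0.1
grip_force: 0.0
clock: 2.98
ee_pos: [562.9, -77.1, 43.3]
eef_rot: [-3.141, -0.071, 0.0]
contact_force: [-0.0, -0.1, -0.4]
gripper_width: -0.1
grip_force: 0.0
clock: 3.35
ee_pos: [562.8, -77.1, 42.3]
eef_rot: [-3.141, -0.07, 0.0]
contact_force: [1.3, -0.2, 0.3]
gripper_width: -0.1
grip_force: 0.0
```

```bash
python3 nudge.py '0 0 0 1 0 0 0;0 0 0 1 0 0 0;0 0 0 1 0 0 0'; python3 nudge.py '0 0 0 1 0 0 0;0 0 0 1 0 0 0;0 0 0 1 0 0 0'
```

```text
clock: 3.72
ee_pos: [562.9, -77.1, 41.3]
eef_rot: [3.141, 0.07, 0.0]
contact_force: [-0.6, 1.3, 0.1]
gripper_width: -0.1
grip_force: 0.0
clock: 4.1
ee_pos: [562.9, -77.1, 40.3]
eef_rot: [-3.141, -0.07, 0.0]
contact_force: [0.6, 0.5, -0.5]
gripper_width: -0.3
grip_force: 0.0
```

```bash
python3 nudge.py '0 0 0 1 0 0 0;0 0 0 1 0 0 0;0 0 0 1 0 0 0'
python3 - <<'E'
from h import *
d=bot.get_image("scene"); save(d,"s2.png",(235,185,395,305),5)
s=bot.sense(); print(s["ee_pos"],s["contact_force"])
E
```

```text
clock: 4.47
ee_pos: [562.9, -77.1, 39.3]
eef_rot: [-3.141, -0.07, 0.0]
contact_force: [0.3, -0.1, -0.1]
gripper_width: 0.0
grip_force: 0.0
[562.87261374 -77.14633082  39.34705158] [ 0.72229718  0.7692898  -0.24921559]
```

View pics/s2.png

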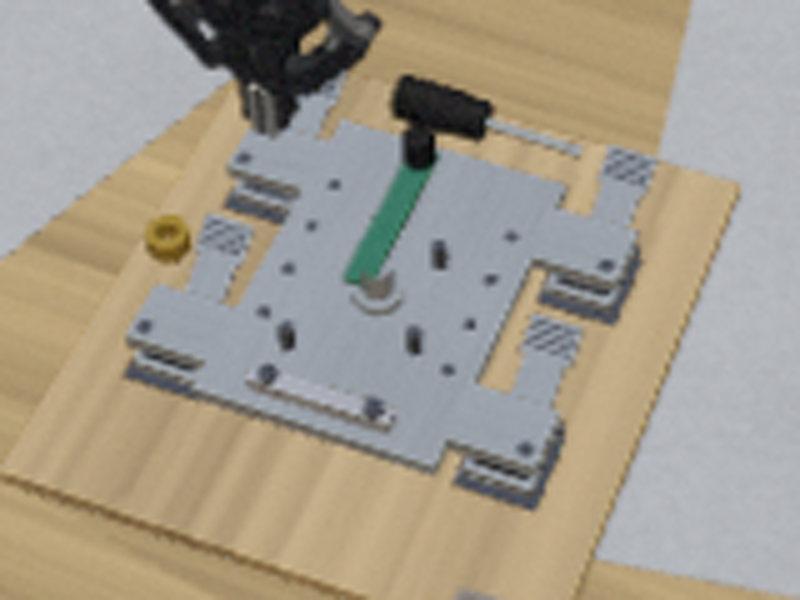

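The fingertip shows at crop (265,132), at the front edge of the front-right ear. It may be hovering rather than touching, so I'll check by projection and depth.

Run:
```python
from h import *
from fit import W
d=bot.get_image("scene"); R=np.array(d["R"]);t=np.array(d["t"],float)
pr=lambda P:cv2.projectPoints(np.array(P,float),cv2.Rodrigues(R)[0],t,K(d),np.array(d["dist_coeffs"],float))[0].reshape(-1,2)
cr=lambda a:((a-[235,185])*5).round(0).tolist()
e=lambda x,y,z=44:[*W((x,y)),z]
print("tcp",cr(pr([[562.9,-77.1,39.3]])),"corners FR,FL,BR,BL",cr(pr([e(-60,-90),e(-60,90),e(60,-90),e(60,90)])))
print("FR ear",cr(pr([e(-78,-108),e(-42,-108),e(-42,-65)])),"FL ear",cr(pr([e(-78,108),e(-42,108),e(-42,65)])),"platecorn BR,BL",cr(pr([e(95,-65),e(95,65)])))
# corner heights/pts by depth near holes
pts=np.array([(250,165),(285,182),(605,245),(560,235),(150,315),(200,335),(520,430),(480,420),(268,125),(258,118),(430,440),(380,220),(300,230)])/5+[235,185]
print(np.c_[pts*0,bydepth(d,pts.round())][:,2:].round(1).tolist())
```

```text
tcp [[273.0, 148.0]] corners FR,FL,BR,BL [[272.0, 142.0], [589.0, 237.0], [173.0, 310.0], [507.0, 417.0]]
FR ear [[255.0, 110.0], [227.0, 157.0], [301.0, 179.0]] FL ear [[634.0, 222.0], [611.0, 273.0], [532.0, 249.0]] platecorn BR,BL [[188.0, 378.0], [433.0, 458.0]]
[[580.4, -81.5, 42.0], [583.1, -59.2, 43.3], [552.5, 110.6, 38.8], [559.6, 88.3, 43.9], [690.1, -81.3, 43.4], [691.2, -52.1, 43.8], [678.2, 116.1, 42.8], [682.0, 96.7, 44.8], [576.2, -69.2, 75.5], [578.0, -73.9, 79.2], [700.7, 78.6, 42.2], [595.5, 2.7, 54.3], [609.6, -37.1, 42.3]]
```

```bash
for i in 1 2 3; do python3 nudge.py '0 0 0 1 0 0 0;0 0 0 1 0 0 0;0 0 0 1 0 0 0' | egrep 'ee_pos|force: \['; done
```

```text
ee_pos: [562.8, -77.1, 38.3]
contact_force: [0.7, 0.4, -0.2]
ee_pos: [562.9, -77.1, 37.3]
contact_force: [0.2, 0.9, -1.0]
ee_pos: [562.8, -77.1, 36.3]
contact_force: [-0.4, -0.3, 1.1]
```

Run:
```python
from h import *
a=bot.get_image("wrist"); b=bot.get_image("scene")
save(a,"w.png"); 
A=cv2.resize(a["image"],(640,400)); B=cv2.resize(b["image"][185:305,235:395],(264,198),interpolation=2)
A[:198,-264:]=B if True else 0
cv2.imwrite("pics/w3.png",A[:,:,::-1])
```

```text
(no output)
```

View pics/w3.png

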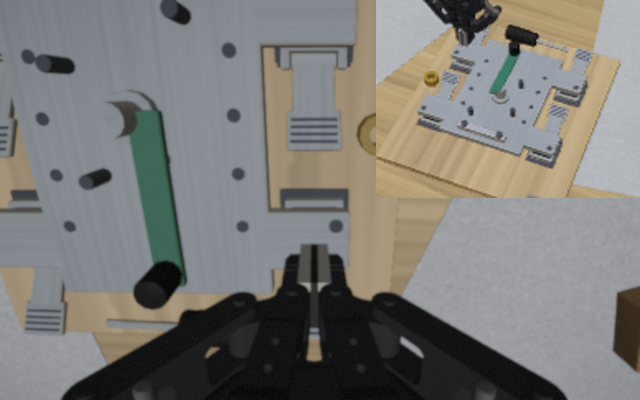

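The wrist view shows the shut fingers over the front-right ear, with the tips at about (313,247) and the ear's hole at (336,226). I'll compare the ear height with the tip height using depth here.

Run:
```python
from h import *
d=bot.get_image("wrist"); R=np.array(d["R"]);t=np.array(d["t"],float)
for p in bot.sense()["ee_pos"],:
  print(p,cv2.projectPoints(np.array([p,p+[0,0,8]]),cv2.Rodrigues(R)[0],t,K(d),np.array(d["dist_coeffs"],float))[0].reshape(-1,2))
pts=[(290,225),(320,225),(280,250),(345,245),(300,235),(200,160),(240,270),(400,300),(313,246),(313,250),(306,248),(320,248),(313,260),(330,55),(20,230)]
for p,q in zip(pts,bydepth(d,pts)): print(p,q.round(1))
```

```text
[562.88906795 -77.11985074  36.30637417] [[313.55108137 236.56051466]
 [313.54236802 242.62107498]]
(290, 225) [573.7 -63.6  45.6]
(320, 225) [574.1 -80.2  44.9]
(280, 250) [557.3 -58.1  44.3]
(345, 245) [562.6 -95.   45.2]
(300, 235) [567.5 -69.3  44.7]
(200, 160) [607.8 -15.7  44.4]
(240, 270) [542.6 -34.5  43.6]
(400, 300) [ 576.1 -106.8  113.1]
(313, 246) [573.1 -76.4  68.6]
(313, 250) [573.2 -76.4  72.9]
(306, 248) [573.  -73.1  70.7]
(320, 248) [573.4 -79.8  70.9]
(313, 260) [573.4 -76.4  82.6]
(330, 55) [663.5 -81.4  24.4]
(20, 230) [562.7  94.   45.2]
```

Run:
```python
from h import *
d=bot.get_image("wrist")
pts=[(309,r) for r in range(232,262,2)]
for p,q in zip(pts,bydepth(d,pts)): print(p,q.round(1),d["image"][p[1],p[0]])
```

```text
(309, 232) [569.2 -74.3  44. ] [135 140 146]
(309, 234) [568.9 -74.3  46. ] [137 142 148]
(309, 236) [567.  -74.4  44.5] [136 141 147]
(309, 238) [565.9 -74.4  44.8] [134 139 146]
(309, 240) [564.  -74.5  43.4] [137 141 147]
(309, 242) [563.4 -74.5  44.7] [134 139 144]
(309, 244) [573.3 -74.5  67. ] [ 97  99 100]
(309, 246) [573.2 -74.5  69. ] [76 76 73]
(309, 248) [573.5 -74.5  71.5] [78 77 73]
(309, 250) [573.4 -74.5  73.4] [75 74 70]
(309, 252) [573.3 -74.6  75.1] [76 75 72]
(309, 254) [573.3 -74.6  77.2] [74 74 71]
(309, 256) [573.3 -74.6  79. ] [73 73 70]
(309, 258) [573.7 -74.6  81.6] [75 74 71]
(309, 260) [572.7 -74.7  81.5] [75 74 71]
```

The depth puts the visible fingertip at z≈66 mm, about 30 mm above the reported TCP, while the ear top is at 44-45 mm. That explains the missing contact, so I'll descend further while watching the force.

```bash
python3 nudge.py '0 0 0 5 0 0 0;0 0 0 10 0 0 0;0 0 0 14 0 0 0;0 0 0 15 0 0 0;0 0 0 15 0 0 0'| egrep 'ee_pos|force: \['; for i in 1 2 3 ; do python3 nudge.py '0 0 0 1 0 0 0;0 0 0 1 0 0 0' | egrep 'ee_pos|force: \['; done;  python3 - <<'E'
from h import *
d=bot.get_image("wrist")
pts=[(309,r) for r in range(232,262,2)]
for p,q in zip(pts,bydepth(d,pts)): print(p,q.round(1),d["image"][p[1],p[0]])
E
```

```text
ee_pos: [562.8, -77.1, 21.2]
contact_force: [0.5, -0.9, 0.3]
ee_pos: [562.9, -77.1, 20.4]
contact_force: [-0.3, -0.7, 0.5]
ee_pos: [562.8, -77.1, 19.3]
contact_force: [0.2, -1.1, -0.3]
ee_pos: [562.9, -77.1, 18.3]
contact_force: [-0.9, 0.3, -0.0]
(309, 232) [577.8 -74.2  44.7] [137 142 148]
(309, 234) [576.6 -74.3  44.5] [138 143 149]
(309, 236) [575.2 -74.3  43.9] [139 143 150]
(309, 238) [574.4 -74.4  44.5] [139 144 150]
(309, 240) [573.1 -74.4  44.1] [140 145 152]
(309, 242) [571.7 -74.5  43.5] [134 139 144]
(309, 244) [572.7 -74.5  47.8] [ 97  99 101]
(309, 246) [573.2 -74.5  50.8] [79 78 75]
(309, 248) [572.7 -74.5  52. ] [78 76 73]
(309, 250) [573.1 -74.6  54.8] [76 76 72]
(309, 252) [573.5 -74.6  57.6] [77 77 73]
(309, 254) [573.2 -74.6  58.8] [78 76 72]
(309, 256) [573.8 -74.6  61.9] [77 77 73]
(309, 258) [573.3 -74.7  62.7] [77 77 73]
(309, 260) [572.8 -74.7  63.7] [75 75 72]
```

```bash
for i in 1 2 3 4 5; do python3 nudge.py '0 0 0 1 0 0 0;0 0 0 1 0 0 0;0 0 0 1 0 0 0' | egrep 'ee_pos|force: \['; done
```

```text
ee_pos: [562.8, -77.2, 17.3]
contact_force: [-0.3, -0.3, 1.9]
ee_pos: [562.8, -77.2, 16.3]
contact_force: [-0.5, -1.6, 2.5]
ee_pos: [562.9, -77.2, 15.6]
contact_force: [-2.4, -0.2, 4.2]
ee_pos: [562.9, -77.2, 15.4]
contact_force: [-4.8, -0.1, 12.6]
ee_pos: [563.0, -77.3, 15.2]
contact_force: [-7.5, -0.5, 19.2]
```

```bash
cat > pl.py <<'E'
from h import *
from fit import W
def heights():
    d=bot.get_image("wrist");out={}
    d2=bot.get_image("top"); d3=bot.get_image("scene")
    for nm,d in (("top",d2),("scene",d3)):
        u,v=np.meshgrid(np.arange(640),np.arange(400)); uv=np.c_[u.ravel(),v.ravel()]
        P=bydepth(d,uv); r=[]
        for c in ((-60,90),(60,90),(-60,-90),(60,-90)):
            w=W(c); m=(abs(P[:,0]-w[0])<14)&(abs(P[:,1]-w[1])<16)&(abs(P[:,2]-44)<7); r.append((round(float(np.median(P[m,2])),2) if m.any() else None,int(m.sum())))
        print(nm,"FL,BL,FR,BR",r)
heights()
E
python3 pl.py; python3 nudge.py '0 0 0 -10 0 0 0;0 0 0 -12 0 0 0;0 0 0 -12 0 0 0'|egrep 'ee_pos|force: \['; python3 pl.py
```

```text
top FL,BL,FR,BR [(43.51, 128), (46.5, 133), (None, 0), (None, 0)]
scene FL,BL,FR,BR [(41.8, 105), (45.83, 119), (39.88, 45), (41.87, 109)]
ee_pos: [563.0, -77.0, 25.2]
contact_force: [-0.9, 0.0, 0.0]
top FL,BL,FR,BR [(43.32, 129), (43.32, 130), (None, 0), (None, 0)]
scene FL,BL,FR,BR [(41.55, 97), (42.69, 129), (41.2, 54), (42.08, 109)]
```

When I pressed front-right, back-left rose about 3.2 mm and the other two corners stayed put. Front-right is therefore the slack corner. Contact happens at tip height ≈ reported z + 25.5. Next I'll move to that corner's tongue tip.

```bash
python3 nudge.py '0 0 0 -8 0 0 0;0 -30 0 -8 0 0 0;0 -64 0.2 -8 0 0 0;0 -64 0.2 -8 0 0 0;0 -64 0.2 0 0 0 0;0 -64 0.2 6 0 0 0;0 -64 0.2 6 0 0 0'|egrep 'ee_pos|force: \['; for i in 1 2 3; do python3 nudge.py '0 0 0 1.5 0 0 0;0 0 0 3 0 0 0;0 0 0 3 0 0 0' | egrep 'ee_pos|force: \['; done
```

```text
ee_pos: [499.1, -80.1, 18.6]
contact_force: [-0.9, -0.1, 0.2]
ee_pos: [498.8, -80.2, 16.7]
contact_force: [-3.3, 0.9, 5.6]
ee_pos: [497.4, -80.2, 13.4]
contact_force: [-5.6, 0.6, 7.2]
ee_pos: [497.5, -80.3, 10.3]
contact_force: [-4.4, -0.7, 5.6]
```

```bash
for i in 1 2 3 4 5; do python3 nudge.py '0 0 0 1.5 0 0 0;0 0 0 3 0 0 0;0 0 0 3 0 0 0' | egrep 'clock|ee_pos|force: \['; done
```

```text
clock: 12.25
ee_pos: [497.6, -80.2, 7.3]
contact_force: [-2.7, -0.9, 5.2]
clock: 12.62
ee_pos: [497.8, -80.2, 4.3]
contact_force: [-2.7, -0.4, 4.4]
clock: 13.0
ee_pos: [497.9, -80.2, 1.3]
contact_force: [-2.3, -0.4, 3.3]
clock: 13.38
ee_pos: [498.3, -80.2, -1.7]
contact_force: [-2.7, 0.9, 4.1]
clock: 13.75
ee_pos: [498.2, -80.3, -3.6]
contact_force: [-8.5, 0.3, 18.5]
```

It reached the hard stop at the predicted height. I'll press slightly more, lift, and take the fingers back over the same corner.

```bash
python3 nudge.py '0 0 0 2 0 0 0;0 0 0 2 0 0 0;0 0 0 2 0 0 0'|egrep 'ee_pos|force: \['; python3 nudge.py '0 0 0 -20 0 0 0;0 0 0 -36 0 0 0;0 0 0 -42 0 0 0;0 32 0 -42 0 0 0;0 65 -0.2 -40 0 0 0;0 65 -0.2 -32 0 0 0;0 65 -0.2 -30 0 0 0;0 65 -0.2 -30 0 0 0'|egrep 'ee_pos|force: \['; python3 pl.py
python3 - <<'E'
from h import *
d=bot.get_image("scene"); save(d,"s3.png",(235,185,395,305),5)
E
```

```text
ee_pos: [498.3, -80.3, -4.2]
contact_force: [-13.6, 1.6, 34.9]
ee_pos: [562.2, -77.0, 22.6]
contact_force: [0.1, -0.1, -0.4]
top FL,BL,FR,BR [(43.31, 132), (43.05, 132), (None, 0), (None, 0)]
scene FL,BL,FR,BR [(42.18, 104), (42.38, 128), (43.02, 50), (42.28, 111)]
```

View pics/s3.png

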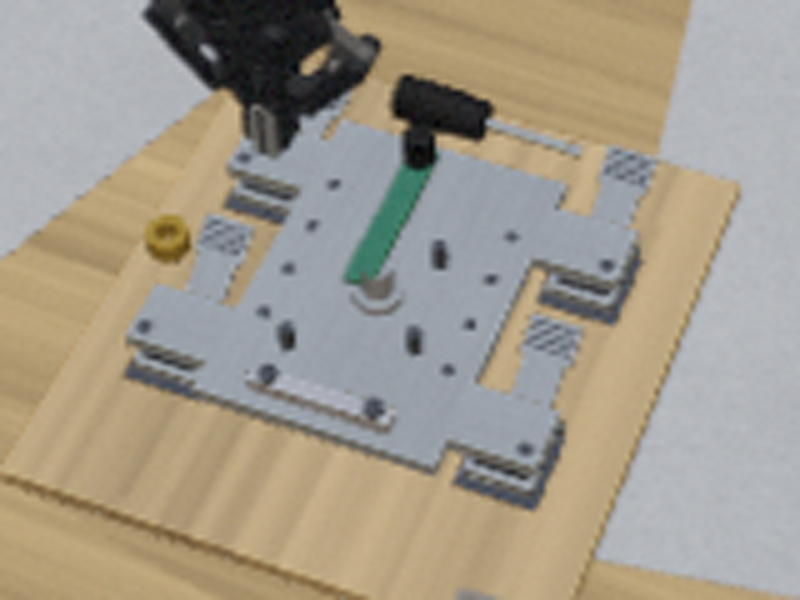

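The fingers (265,150) are back just above the front-right ear. The plate has not shifted, and the other tongues at (225,235), (630,165) and (553,337) look unchanged. Now the check press.

```bash
python3 nudge.py '0 0 0 2 0 0 0;0 0 0 3 0 0 0;0 0 0 4 0 0 0;0 0 0 5 0 0 0;0 0 0 5 0 0 0'|egrep 'ee_pos|force: \['; for i in 1 2; do python3 nudge.py '0 0 0 1 0 0 0;0 0 0 1 0 0 0;0 0 0 1 0 0 0;0 0 0 1 0 0 0' | egrep 'clock|ee_pos|force: \['; done; python3 pl.py
```

```text
ee_pos: [563.9, -77.1, 19.0]
contact_force: [-2.9, 0.5, 7.0]
clock: 16.45
ee_pos: [563.9, -77.1, 18.9]
contact_force: [-5.2, 0.8, 15.4]
clock: 16.95
ee_pos: [564.0, -77.1, 18.7]
contact_force: [-8.0, 0.8, 22.3]
top FL,BL,FR,BR [(43.09, 128), (42.97, 130), (None, 0), (None, 0)]
scene FL,BL,FR,BR [(42.15, 100), (42.44, 128), (42.03, 43), (42.39, 110)]
```

The corner is firm now: it stops at 18.9 under 15-22 N, where it sank to about 15.5 before, and the opposite corner stays put. I'll retreat and verify.

```bash
python3 nudge.py '0 0 0 -10 0 0 0;0 0 0 -60 0 0 0;0 0 0 -120 0 0 0;0 0 0 -160 0 0 0;0 -60 0 -180 0 0 0;0 -100 60 -180 0 0 0;0 -100 120 -180 0 0 0;0 -100 180 -180 0 0 0;0 -100 180 -180 0 0 0;0 -100 180 -180 0 0 0'|egrep 'clock|ee_pos|force: \['
python3 - <<'E'
from h import *
from fit import W
import pickle
a=pickle.load(open("top.pkl","rb"));b=bot.get_image("top")
u,v=np.meshgrid(np.arange(640),np.arange(400)); uv=np.c_[u.ravel(),v.ravel()]
for d in(a,b):
    P=bydepth(d,uv);r=[]
    for c in ((60,90),(60,-90),(-60,90),(-60,-90)):
        for o in (0,-62):
            w=W((c[0]+o,c[1])); m=(abs(P[:,:2]-w)<(6,9)).all(1); r.append(round(float(np.median(P[m,2])),1))
    print("ear,tip BL BR FL FR",r)
df=cv2.absdiff(a["image"],b["image"]).max(2); save(b,"end.png",(150,80,530,310),2)
E
```

```text
clock: 18.35
ee_pos: [471.7, -261.3, 196.0]
contact_force: [0.3, 0.6, -0.5]
ear,tip BL BR FL FR [42.8, 37.3, 42.9, 14.6, 43.4, 41.1, 42.4, 39.3]
ear,tip BL BR FL FR [43.7, 38.5, 42.9, 15.8, 44.2, 41.7, 43.2, 21.8]
```

View pics/end.png

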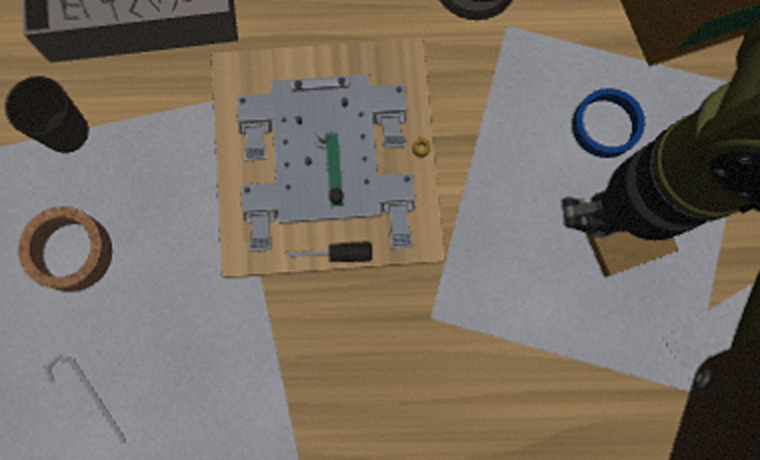

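The front-right tongue tip is now at 21.8 mm, which is flat. All four ears are level, and the other tongues and loose items are unmoved, with the arm clear of everything.

```bash
python3 -c "
from station import bot
print(bot.sign_off())"
```

```text
the job is handed in; nothing more can be done
None
```

The front-right corner was the one that rocked; I pressed its shim tongue flat, the corner then held firm under about 20 N with the plate level, and I handed the job in after about 18 s of robot time (I pressed only that corner: the opposite one rose about 3 mm, so I didn't test the other three).

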